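Close and load the thin-section bonding press

ROBOT

A 6-joint arm with a two-finger parallel gripper is mounted at the origin on a cart in front of the work surface, level with it; the furniture and walls round the work are solid. World frame = base frame: x ahead of the robot, y to its left, z up, the work surface at z = 0. Lengths are in mm, angles in rad, forces in N, time in s.
With the tool pointing down it reaches from about 300 to 775 mm from the base axis. Payload 14.6 kg.
Tool frame: the origin (TCP) lies at the very end of the fingers, on their centre line; the grasp point (between the pads) lies 19 mm behind it; z points along the fingers, y is the line along which they close (so a half turn about z gives the same grasp; the last joint's range is limited). The gripper opens to 94 mm and grips with 3 to 60 N. Pads are 16 mm wide; open, the fingers measure 119 mm over their backs; the gripper's body (75 mm by 177 mm) begins 78 mm behind the grasp point.
Start: joints at [1.22, 0.3, 1.521, -0, 1.321, -0.067], TCP at [154.001, 527.989, 183.246] pointing down, gripper open.
Joint ranges: [-3.03, 3.03], [-0.79, 2.21], [0.23, 2.52], [-1.04, 4.18], [0, 3.07], [-2.55, 2.55]. Speed limits (rad/s): [2.22, 2.22, 2.57, 3.14, 3.14, 3.14].

INTERFACE

Orientations are given as [roll, pitch, yaw] about the fixed x, y, z axes, in that order (R = Rz(yaw) Ry(pitch) Rx(roll)).
In Python, from cell import manip, camera, get_calibration gives the robot as it stands. The module is installed in compiled form; this text tells all that it offers.
- The arm moves only by the tool jog_arm, never from a script. Its argument "plan" is one flat list of numbers, 6 for each row, row after row: the shift along the world's x, y, z in m, then the turn, a rotation vector about the world's x, y, z in degrees. A call has 1 to 20 rows; each row is the pose to reach, as a shift and turn from the pose commanded when the call began; what a row does not reach only later rows make up. A row lasts 1/10 s, in which the tool goes at most 50 mm and 8.59 degrees, less where a joint would pass 70% of its speed; a pose out of reach is approached as far as the arm can. A call with a gripper value outside its range is refused whole. "claw" is the finger opening in m, from 0 to 0.094, set as the call begins (left out, the last holds). The fingers move at their own pace and stop on an object; "force" is the grip in N (left out, the last holds). Time passes only in rows, so rows that repeat a pose let the fingers close. It gives the time, the measured TCP pose, the force, the opening and the grip force at its end, in the units of the state.
- manip.read_state(): the state, without advancing time (a new reading comes with each control period).
- camera(name): name is "side" or "top" or "wrist"; returns (picture, depth): 384x512x3 uint8, red, green, blue; 384x512 float32, mm along the optical axis (not along the pixel's ray), 0 where there is no reading.
- get_calibration(name): a dict with "fx", "fy", "cx", "cy" (pixels), "origin" and "attitude" of the camera in the world. Camera axes: x right, y down, z forward; pixel columns grow to the right and rows downward; lengths in mm; the calibration is good to about 2 mm. A picture is of the moment at which its call begins: read the wrist's pose just before it. get_calibration takes no time and is no camera call; for the wrist camera it gives the pose at the moment of the call.
- manip.sign_off(): hands the job in; it is judged then, once.
The state is a dict: "clock": time; "joints": joint angles; "qd": joint speeds; "effort": joint torques, N m; "eef_pos": TCP position; "eef_rot": TCP orientation; "wrist_force": force on the tool from outside, world axes, zero at the start; "moment": the same for the moment, N m; "finger_gap": finger opening in mm; "finger_force": force on a finger pad.
Only numpy, scipy, OpenCV 4.12 (cv2) and the standard library are available. Lean on these libraries where they do the work, as an engineer would, in place of code of your own. Each camera call takes 0.05 s, during which the arm holds its last target. There are 200 camera calls.

TASK

Clamp the freshly glued rock chip in the bonding press: push the sprung bridge bar all the way down and, while holding it there, slide its bolt fully home under the keeper. Then wind the handwheel down clockwise by its crank, a bit more than a full turn, until it will go no farther and the pad bears on the chip. Do not shift the glass slide, and leave the bottle, tweezers and loupe where they are.

Things in the scene. Friction and masses are not known exactly. Their poses are not given: they have to be found in the camera images.
- press: Bench bonding press fixed to the table: grey base plate 220 x 130 x 12 mm on 4 mm feet. Origin on the table under the plate's centre; x points from the bar's free end to its hinge (away from the robot at yaw 0), y to the left, z up. The bar's hinge axis is parallel to press y. The keeper post stands at the plate's right edge, beside the bar's free end.
- hinge (a point): Middle of the bar's hinge axis: press x = 85, y = 0, z = 64 mm.
- keeper (a point): Centre of the underside of the keeper's lip (press x = -81, y = -50, z = 79 mm). The steel keeper is an inverted L; its lip reaches 11 mm to either side in y and 13 mm in x, and its top is 87 mm over the table.
- bridge (a joint): Hinge of the steel bridge bar (184 mm long). 0 rad: standing open, 1.05 rad (60 degrees) above level; grows as its free end is pushed over towards the robot and down; 1.05 rad: level, at its stop, shut. Torsion springs drive it back open: about 3 N to start, 9 N to hold down, at the thumb plate. Unbolted, it springs up; bolted, it rises about 0.02 rad till the bolt bears under the lip.
- bolt (a joint): Slide of the flat bolt on the bar's end plate (72 mm wide), in m: 0 drawn back, nose clear of the keeper by 3 mm; 0.016 fully home under the lip. Moves along press -y (to the right) with 1.5 N of friction; stays where left. It passes under the lip, with 2.5 mm to spare, only while the bar is held fully down.
- thumb_plate (a point): Centre of the upper face of the bolt's thumb plate; z normal to it. From the hinge axis: 166 mm along the bar, 15.3 mm above the bar's middle plane (79 mm over the table when shut). At bolt = 0 it is 10.5 mm left of the bar's centre line; moves with the bolt. Free flat: 26 mm along the bar, 25 mm across; on its right (-y) edge a lip 5 mm thick stands 10 mm high, to push the bolt home by.
- wheel (a joint): Turn of the handwheel on the screw in the middle of the bar, rad, clockwise seen from above positive (bar shut). Starts at 0 to 0.6. A turn lowers screw and wheel by 6 mm. The pad meets the chip at about 6.75, then a stiff spring in its foot loads it, to about 5 N at the end stop at 7.5, where it shall be left. Stays where left; about 2 N at the crank turns it.
- crank_handle (a point): Middle of the upright black crank handle on the wheel's rim, a freely turning cylinder 14 mm in diameter, 33 mm tall; its foot is 2.5 mm above the rim. It circles at 34 mm radius round the screw, which is 75 mm from the hinge axis along the bar (press x = 10, y = 0 mm when shut). At wheel = 0 it is on the free-end side (press -x) and, bar shut, 118 mm over the table.
- pad: Round rubber-faced pad, 23 mm in diameter, at the foot of the screw under the bar; origin at the centre of its lower face.
- mount: Glass slide 76 x 26 x 2 mm with a grey rock chip 30 x 23 x 11 mm glued on its middle, lying loose along press y between six locating pins under the bar; origin at the centre of the slide's underside, 22 mm over the table.
- dropper_bottle: Amber dropper bottle, 31 mm in diameter, 100 mm tall, standing left of the press; origin at the centre of its foot. Leave alone.
- tweezers_steel: Steel tweezers, 124 x 15 x 10 mm, lying left of the press; origin underneath the middle. Leave alone.
- folding_loupe: Black folding loupe, 52 x 34 x 14 mm, lying right of the press; origin underneath the middle. Leave alone.
Not all that is in view belongs to the job. Of the things shaped like the mount, the glass one is meant.

How it is judged (in metres and radians):
On the way, in this order (a step that is already met when the one before it is completed fails the run):
1. the bridge bar is down and its bolt is home under the keeper (value of joint bridge above 1.01 rad and value of joint bolt above 0.012 m), for 0.2 s.
2. the handwheel has made a full turn and more, with the bar still bolted, and the pad bears on the chip (all of step 1 and value of joint wheel above 7.05 rad and contact force between pad and mount above 1.5 N), for 0.2 s.
At the end, for the whole second after the job is handed in: The bar is bolted down (bridge over 1.01 rad, bolt over 12 mm), the handwheel is wound past 7.05 rad with the pad bearing on the chip with more than 1.5 N, and all is at rest (all of step 2 and angular speed of pad below 0.05 rad/s); the robot touches nothing.
It fails at once if the glass slide is shifted by more than 5 mm (distance of mount from where it was at the start of the episode above 0.005 m).
It fails at once if the bottle, tweezers or loupe is moved by more than 2 cm, or the bottle tips (distance of any of dropper_bottle, tweezers_steel, folding_loupe from where it was at the start of the episode above 0.02 m or angle between dropper_bottle's own z axis and vertical above 0.3 rad).
It also fails if it takes over 61 s, if anything falls off the work surface, if the arm or the gripper's body presses on something with over 40 N, if the wrist force passes 120 N, or if a joint passes its speed limit or range.

## Working session

There is one attempt and no reset: what is moved stays moved. The work goes in short steps, Python scripts to look and compute and a tool call to move; the robot and the scene stay as the last step left them, time stands still between calls to the robot, and variables do not carry over. Pictures are saved under pics/ and viewed, at most 10 in all, crops included, and the job is handed in when it is done.

Besides the shell and the picture viewer there is one more tool, called after "Request:" in YAML: its name, and indented under it one key for each argument. jog_arm: Moves the arm, as the interface text tells. Its arguments: {"type":"object","properties":{"plan":{"type":"array"},"claw":{"type":"number"},"force":{"type":"number"}},"required":["plan"]}

```bash
mkdir -p pics
cat > h.py <<'E'
import numpy as np,cv2
from scipy.spatial.transform import Rotation as R
from cell import manip,camera,get_calibration
def pts(n):
    c=get_calibration(n);im,d=camera(n)
    v,u=np.mgrid[:384,:512]
    P=np.stack([(u-c['cx'])/c['fx']*d,(v-c['cy'])/c['fy']*d,d],-1)
    a=np.array(c['attitude']); M=a if a.shape==(3,3) else R.from_euler('xyz',a).as_matrix()
    return im,d,P@M.T+np.array(c['origin'])
E
python3 - <<'E'
from h import *
s=manip.read_state();print(s)
for n in ['side','top']:
    print(n,get_calibration(n));im,d,P=pts(n);cv2.imwrite(f'pics/{n}.png',im[:,:,::-1]);np.savez(f'{n}.npz',im=im,d=d,P=P)
    print(P[200,256],P[300,256],P[300,100])
E
```

```text
{'clock': 0.0, 'joints': array([ 1.22037864e+00,  3.00460524e-01,  1.52156971e+00, -1.20165173e-05,
        1.32067264e+00, -6.66110333e-02]), 'qd': array([-3.01884793e-05,  1.56781865e-03,  7.55576371e-04,  8.50105606e-04,
        3.84767687e-04,  9.07854815e-04]), 'effort': array([ 1.56053084e-03, -5.31818104e+01, -3.52732229e+01,  7.08701368e-02,
        2.45766516e-02, -1.33669610e-04]), 'eef_pos': array([153.92370524, 527.73511807, 182.69694863]), 'eef_rot': array([-3.14048412e+00, -6.22849050e-05,  2.85778895e+00]), 'wrist_force': array([-0.08801416, -0.35811715, -0.70861307]), 'moment': array([0.06408036, 0.00915098, 0.00321787]), 'finger_force': 0.0, 'finger_gap': 93.90367446751291}
side {'fx': 425.63026665937116, 'fy': 425.63026665937116, 'cx': 259.0531780392407, 'cy': 191.8920384708262, 'origin': array([ 205.10440298, -371.36854343,  718.93526481]), 'attitude': array([-2.29883934,  0.00573006, -0.51443773])}
[578.76067933 313.65204545  -3.62430424] [434.76301584  55.55588742   1.3677375 ] [ 128.57566323  788.99265158 -717.37060267]
top {'fx': 423.55518500699964, 'fy': 423.55518500699964, 'cx': 246.91958579260515, 'cy': 190.86166573584362, 'origin': array([ 390.57370966,  176.46153544, 1000.44651563]), 'attitude': array([-2.99191616, -0.00993819, -1.58549548])}
[516.77998023 143.57794745  17.27288846] [287.45377687 147.22439934   2.5627291 ] [292.69481054 505.10812717  -1.18823179]
```

View pics/side.png

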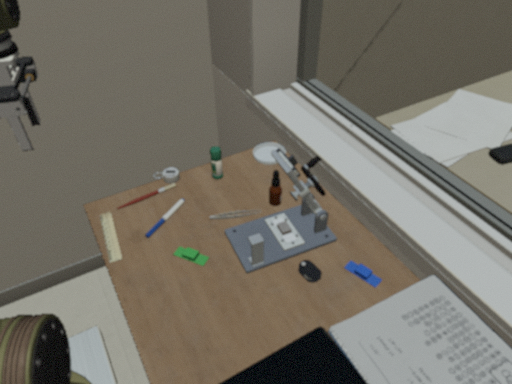

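View pics/top.png

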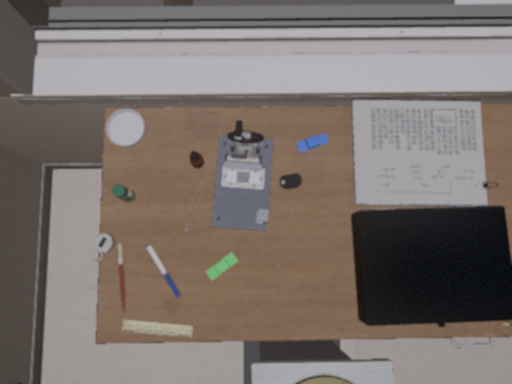

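The side view shows the press at about (280,235), with the keeper near (257,247) and the bar standing open to about (280,155). The top view shows the plate at about (243,183), slightly yawed, with the keeper at (262,215), the bottle at (197,159) and the loupe at (290,181).

Run:
```python
from h import *
for n in ['top','side']:
    f=np.load(n+'.npz');im,P=f['im'].astype(int),f['P']
    X=P[...,0];Y=P[...,1];Z=P[...,2]
    roi=(X>380)&(X<720)&(Y>50)&(Y<350)
    hsv=cv2.cvtColor(f['im'],cv2.COLOR_RGB2HSV)
    b=roi&(im[...,2]>=im[...,0])&(Z>8)&(Z<24)
    m=b.astype(np.uint8)
    k,l,st,ce=cv2.connectedComponentsWithStats(m)
    i=1+np.argmax(st[1:,4]);q=P[l==i]
    r=cv2.minAreaRect(q[:,:2].astype(np.float32));print(n,r,np.median(q[:,2]),len(q))
    kp=roi&(Z>70)&(Z<97)&(X<560); print('keeper',kp.sum(),P[kp].mean(0),P[kp].min(0),P[kp].max(0))
    hi=roi&(Z>100)
    print('bar',hi.sum(),P[hi].min(0),P[hi].max(0))
    for z in range(60,260,20):
        s=roi&(Z>z)&(Z<z+20)&(X>500)
        if s.sum()>3: print(z,s.sum(),P[s].mean(0).round(),np.ptp(P[s],0).round())
    t=roi&(Z>3)&(Y>225); print('left things',P[t].mean(0),P[t].min(0),P[t].max(0))
    t=roi&(Z>5)&(Y<110); print('right things',P[t].min(0),P[t].max(0))
```

```text
top ((560.4346313476562, 174.82931518554688), (126.23798370361328, 216.03941345214844), 84.82630920410156) 16.745274122773253 3359
keeper 123 [476.21475642 133.21265205  87.10385818] [463.97277027 122.50189746  82.67645138] [490.6595389  144.44618446  91.83044865]
bar 1941 [390.57370966 131.09211168 100.24437816] [ 656.74981813  287.96937628 1000.44651563]
60 126 [629. 200.  71.] [ 58. 160.  17.]
80 33 [612. 271.  95.] [ 38. 129.  19.]
100 22 [624. 244. 106.] [ 51. 133.  19.]
120 94 [630. 168. 132.] [60. 65. 20.]
140 205 [624. 167. 149.] [49. 75. 19.]
160 192 [617. 171. 172.] [45. 67. 20.]
180 121 [635. 181. 188.] [85. 50. 20.]
200 180 [571. 174. 216.] [40. 69. 15.]
220 352 [562. 177. 224.] [37. 71. 14.]
left things [551.80167164 263.78140554  18.10061806] [380.39256077 225.00613858   3.00121101] [719.54525889 349.99992047 102.35296259]
right things [402.13261652  50.29770046   5.08291132] [691.37911122 109.92527301  19.44285432]
side ((560.6707763671875, 172.31854248046875), (129.4491424560547, 216.72048950195312), 84.59899139404297) 16.083991784388445 3360
keeper 175 [476.35026576 127.23288759  83.31313737] [464.26002169 118.67333321  70.09377077] [490.76769857 142.80438534  90.0329195 ]
bar 1129 [548.00495845 128.0025096  100.23388582] [656.87422034 282.61645255 230.27220693]
60 268 [635. 181.  70.] [ 60. 161.  19.]
80 103 [623. 221.  91.] [ 43. 133.  19.]
100 59 [623. 160. 112.] [ 59. 141.  20.]
120 173 [607. 159. 132.] [58. 72. 20.]
140 176 [617. 156. 149.] [58. 72. 20.]
160 177 [615. 161. 172.] [67. 61. 20.]
180 103 [630. 172. 188.] [95. 51. 20.]
200 198 [569. 158. 214.] [43. 71. 19.]
220 243 [563. 172. 224.] [37. 73. 10.]
left things [555.82179115 262.11438625  26.84028711] [389.22575116 225.00022667   3.00850314] [710.07644312 349.26279586 100.23388582]
right things [542.9847018   50.18186174   5.52425593] [665.53492889 109.97269664  18.9367347 ]
```

Request:
jog_arm:
  plan: [0,0,0.05,0,0,0,0,0,0.1,0,0,0,0.03,-0.023,0.13,0,0,3,0.06,-0.046,0.13,0,0,6,0.09,-0.07,0.13,0,0,9,0.12,-0.093,0.13,0,0,11,0.15,-0.116,0.13,0,0,11,0.18,-0.14,0.13,0,0,11,0.21,-0.163,0.13,0,0,11,0.24,-0.186,0.13,0,0,11,0.27,-0.21,0.13,0,0,11,0.3,-0.233,0.13,0,0,11,0.33,-0.256,0.13,0,0,11,0.36,-0.28,0.13,0,0,11,0.39,-0.303,0.13,0,0,11,0.42,-0.326,0.13,0,0,11,0.442,-0.343,0.13,0,0,11,0.442,-0.343,0.1,0,0,11,0.442,-0.343,0.067,0,0,11,0.442,-0.343,0.067,0,0,11]
  claw: 0
  force: 10

```text
clock: 2.1
eef_pos: [594.6, 184.4, 245.5]
eef_rot: [-3.139, -0.008, 3.049]
wrist_force: [0.4, -0.1, 0.1]
finger_gap: 0.4
finger_force: 0.0
```

Run:
```python
from h import *
s=manip.read_state();print({k:np.round(s[k],3) for k in ['clock','eef_pos','eef_rot','wrist_force','finger_gap']})
im,d,P=pts('side');cv2.imwrite('pics/s2.png',cv2.resize(im[110:280,190:370,::-1],None,fx=3,fy=3))
# arc: TCP delta relative to commanded (596,185,250.2)
y=-0.0925
for ph in list(range(62,-1,-4))+[0]:
    a=np.radians(ph); px=85-174*np.cos(a)+15.3*np.sin(a)+8; pz=64+174*np.sin(a)+15.3*np.cos(a); py=14
    w=np.array([560.7+np.cos(y)*px-np.sin(y)*py,174.2+np.sin(y)*px+np.cos(y)*py,pz])
    print(ph,np.round((w-[596.0,185.0,250.2])/1000,3))
```

```text
{'clock': np.float64(2.1), 'eef_pos': array([594.583, 184.412, 245.525]), 'eef_rot': array([-3.139, -0.008,  3.049]), 'wrist_force': array([ 0.395, -0.099,  0.067]), 'finger_gap': np.float64(0.433)}
62 [-0.009  0.001 -0.025]
58 [-0.02   0.002 -0.031]
54 [-0.031  0.003 -0.036]
50 [-0.041  0.004 -0.043]
46 [-0.051  0.005 -0.05 ]
42 [-0.06   0.006 -0.058]
38 [-0.069  0.006 -0.067]
34 [-0.077  0.007 -0.076]
30 [-0.084  0.008 -0.086]
26 [-0.09   0.008 -0.096]
22 [-0.096  0.009 -0.107]
18 [-0.101  0.009 -0.118]
14 [-0.106  0.01  -0.129]
10 [-0.109  0.01  -0.141]
6 [-0.112  0.01  -0.153]
2 [-0.114  0.011 -0.165]
0 [-0.115  0.011 -0.171]
```

View pics/s2.png

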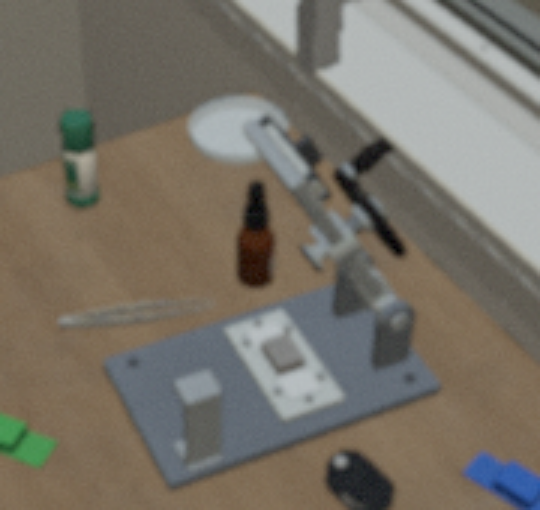

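The view shows the finger tips at about crop (320,65), behind and above the bar's free end at (265,125), as planned. Next I push along the arc, starting with the first part.

Request:
jog_arm:
  plan: [0,0,-0.01,0,0,0,-0.004,0,-0.02,0,0,0,-0.009,0.001,-0.025,0,0,0,-0.015,0.001,-0.028,0,0,0,-0.02,0.002,-0.031,0,0,0,-0.026,0.002,-0.034,0,0,0,-0.031,0.003,-0.036,0,0,0,-0.036,0.004,-0.04,0,0,0,-0.041,0.004,-0.043,0,0,0,-0.041,0.004,-0.043,0,0,0]

```text
clock: 3.15
eef_pos: [554.4, 189.0, 206.9]
eef_rot: [-3.141, -0.001, 3.05]
wrist_force: [0.6, -0.6, -0.1]
finger_gap: 0.7
finger_force: 0.0
```

Run:
```python
from h import *
im,d,P=pts('side');cv2.imwrite('pics/s3.png',cv2.resize(im[90:260,190:370,::-1],None,fx=3,fy=3))
```

```text
(no output)
```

View pics/s3.png

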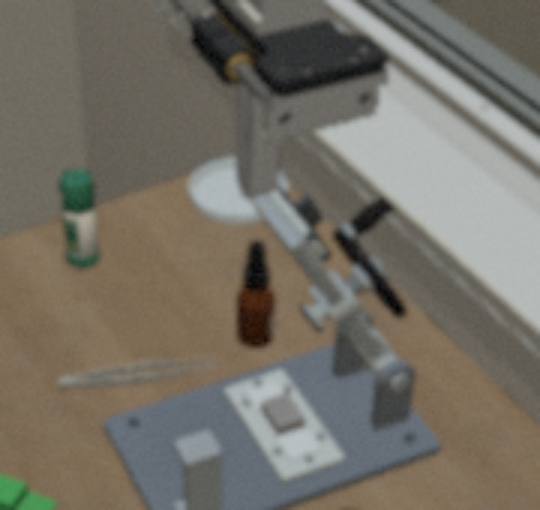

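Here the finger tip is at about (255,190), at the left end of the end plate, which runs from (255,190) to (320,255). The bar has not moved, so I'll check the bar's geometry in the point clouds.

Run:
```python
from h import *
y=-0.0925;A=np.array([[np.cos(y),np.sin(y)],[-np.sin(y),np.cos(y)]])
for n in ['side','top']:
    P=np.load(n+'.npz')['P'];m=(abs(P[...,0]-590)<60)&(abs(P[...,1]-170)<60)&(P[...,2]>125)&(P[...,2]<245)
    q=P[m].copy();q[:,:2]=(q[:,:2]-[560.7,174.2])@A.T
    a=np.radians(60);dx=q[:,0]-85;dz=q[:,2]-64
    s=-dx*np.cos(a)+dz*np.sin(a);h=dx*np.sin(a)+dz*np.cos(a)
    for lo in range(80,195,10):
        k=(s>=lo)&(s<lo+10)
        if k.sum()>2: print(n,lo,k.sum(),'y',q[k,1].min().round(),q[k,1].max().round(),'h',np.percentile(h[k],[0,25,50,75,100]).round(1))
    if n=='side':
        k=(s>150)&(h>17)&(h<40);print('lip',np.c_[s,q[:,1],h][k].round()[:25].tolist())
    else:
        k=(s>150);b=np.c_[s,q[:,1],h][k]
        for yy in range(-40,45,5):
            g=b[(b[:,1]>=yy)&(b[:,1]<yy+5)]
            if len(g): print(yy,len(g),g.min(0).round(1),g.max(0).round(1))
im,d,P=pts('side');m=(abs(P[...,0]-554)<45)&(abs(P[...,1]-189)<60)&(P[...,2]>190)&(P[...,2]<290)
for z in range(190,290,10):
    k=m&(P[...,2]>=z)&(P[...,2]<z+10)
    if k.sum(): print(z,k.sum(),P[k].min(0).round(),P[k].max(0).round())
print(manip.read_state()['eef_pos'])
```

```text
side 80 128 y -38.0 31.0 h [-21.5  -4.3   9.5  26.9  40.3]
side 90 72 y -36.0 8.0 h [-8.2  1.4 11.  30.6 36.9]
side 100 134 y -29.0 25.0 h [-2.5 28.9 34.9 47.9 66.4]
side 110 98 y -17.0 17.0 h [-3.6 28.8 34.  49.6 67.5]
side 120 11 y -16.0 10.0 h [-3.6 -2.3  0.4  4.1  7.5]
side 140 4 y -35.0 5.0 h [-3.5 -2.  -0.2  2.2  5.4]
side 150 53 y -38.0 -4.0 h [-3.4  3.4 12.5 19.9 27.5]
side 160 69 y -38.0 20.0 h [-3.5  4.2 11.4 16.8 27.7]
side 170 173 y -37.0 34.0 h [-3.2  9.6 12.8 16.1 27.7]
side 180 158 y -38.0 36.0 h [-3.4 -0.3  2.6  5.5  8.5]
lip [[177.0, 20.0, 18.0], [175.0, 17.0, 18.0], [174.0, 15.0, 18.0], [176.0, -2.0, 27.0], [175.0, 8.0, 17.0], [177.0, -3.0, 24.0], [177.0, -4.0, 26.0], [175.0, -4.0, 27.0], [177.0, 2.0, 17.0], [178.0, -4.0, 22.0], [177.0, -5.0, 23.0], [176.0, -5.0, 25.0], [175.0, -6.0, 26.0], [174.0, -7.0, 28.0], [176.0, -1.0, 18.0], [177.0, -3.0, 19.0], [176.0, -4.0, 21.0], [176.0, -6.0, 22.0], [175.0, -7.0, 24.0], [172.0, -5.0, 25.0], [173.0, -7.0, 27.0], [177.0, -6.0, 18.0], [176.0, -7.0, 19.0], [176.0, -8.0, 21.0], [173.0, -6.0, 22.0]]
top 80 112 y -34.0 38.0 h [-
[... 965 characters left out ...]
 [186.1  14.7  17.8]
15 43 [155.3  15.1  -2.8] [187.  20.  18.]
20 37 [155.8  20.3  -2.8] [184.9  24.9  17.9]
25 35 [162.6  25.1  -4.5] [186.   30.   14.3]
30 39 [156.8  30.1  -2.7] [185.2  35.   16.9]
35 12 [158.7  35.2  -2.6] [185.   36.8  16.2]
190 15 [563. 137. 192.] [573. 159. 200.]
200 53 [556. 136. 200.] [591. 195. 210.]
210 134 [550. 136. 210.] [592. 197. 220.]
220 190 [547. 138. 220.] [585. 195. 230.]
230 33 [544. 164. 230.] [581. 199. 240.]
240 64 [545. 174. 240.] [564. 201. 250.]
250 67 [544. 175. 250.] [564. 202. 260.]
260 65 [544. 175. 260.] [562. 201. 270.]
270 59 [543. 175. 271.] [563. 204. 280.]
280 40 [544. 175. 280.] [551. 202. 290.]
[555.00858862 189.01314863 207.36732446]
```

Run:
```python
from h import *
y=-0.0925;A=np.array([[np.cos(y),np.sin(y)],[-np.sin(y),np.cos(y)]])
def bar(P,lab):
    m=(abs(P[...,0]-590)<80)&(abs(P[...,1]-150)<40)&(P[...,2]>100)&(P[...,2]<230)
    q=P[m].copy();q[:,:2]=(q[:,:2]-[560.7,174.2])@A.T
    k=(q[:,1]>-38)&(q[:,1]<-12)&(q[:,0]<45)
    print(lab,k.sum(),q[k].min(0).round(1),q[k].max(0).round(1),q[k].mean(0).round(1))
bar(np.load('side.npz')['P'],'before side');bar(np.load('top.npz')['P'],'before top')
im,d,P=pts('side');bar(P,'now side')
im,d,P2=pts('top');bar(P2,'now top')
old=np.load('side.npz')['im'];df=np.abs(old.astype(int)-im).sum(2)  # top vs side: ignore
cv2.imwrite('pics/t4.png',cv2.resize(im[90:240,190:320,::-1],None,fx=4,fy=4))
s=manip.read_state();print(s['eef_pos'],s['wrist_force'],s['clock'])
```

```text
before side 282 [ -9.5 -37.7 119.8] [ 44.7 -12.  226.6] [ 13.9 -25.3 195. ]
before top 159 [ -9.1 -34.6 132. ] [ 44.5 -12.1 228. ] [  4.7 -23.1 216.6]
now side 288 [ -9.1 -37.8 118.8] [ 44.9 -12.2 226.2] [ 13.9 -25.  194.9]Traceback (most recent call last):
  File "<stdin>", line 10, in <module>
  File "<stdin>", line 7, in bar
    return umr_minimum(a, axis, None, out, keepdims, initial, where)
ValueError: zero-size array to reduction operation minimum which has no identity
```

```bash
cat > mos.py <<'E'
from h import *
import sys
def mos(name,tcp=True):
    s=manip.read_state();out=[]
    for n,(r,c) in {'side':(100,230),'top':(100,190),'wrist':None or (0,0)}.items():
        c0=get_calibration(n);im,d=camera(n);im=im[:,:,::-1].copy()
        M=R.from_euler('xyz',c0['attitude']).as_matrix();p=M.T@(s['eef_pos']-c0['origin'])
        u=c0['fx']*p[0]/p[2]+c0['cx'];v=c0['fy']*p[1]/p[2]+c0['cy'];print(n,u,v)
        if n=='wrist': out.append(cv2.resize(im,(400,300)));continue
        cr=cv2.resize(im[r:r+100,c:c+133],(400,300),interpolation=cv2.INTER_CUBIC)
        cv2.circle(cr,(int((u-c)*3),int((v-r)*3)),3,(0,0,255),1);out.append(cr)
    out.append(np.zeros_like(out[0]))
    cv2.imwrite(name,np.vstack([np.hstack(out[:2]),np.hstack(out[2:])]))
    print(s['clock'],s['eef_pos'],s['wrist_force'])
if __name__=='__main__': mos(sys.argv[1])
E
python3 mos.py pics/m5.png
```

```text
side 275.4072045131742 162.53019517508855
top 234.9765970531685 167.6283975567451
wrist 255.40730460139284 226.96961505211695
3.35 [555.20153269 188.96093773 207.35677944] [-0.02496425 -0.1619072  -0.21018633]
```

View pics/m5.png

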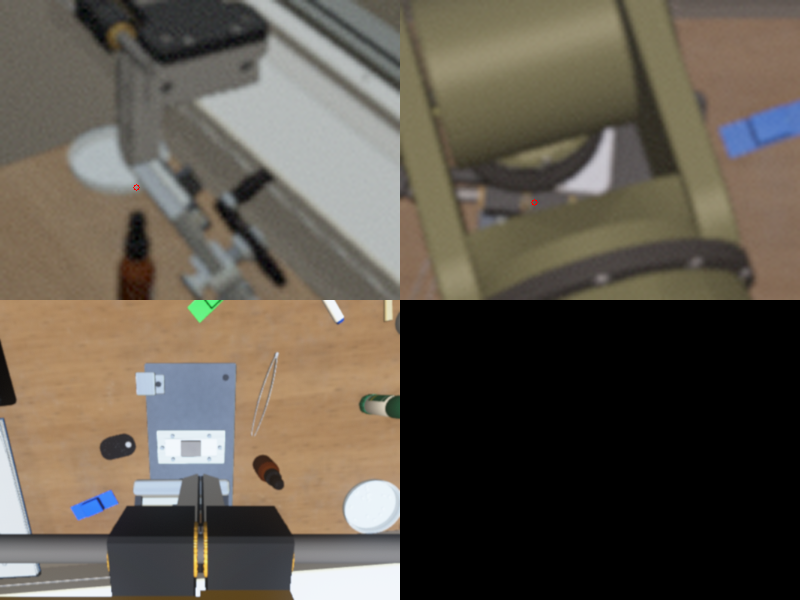

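The fingers reach the bar's end plate in both views, at wrist (200,478), and the bar still stands at 60°. I can't tell which side of the plate the tips are on, so I'll check the depth.

Run:
```python
from h import *
im,d,P=pts('wrist');print('cam',get_calibration('wrist')['origin'].round())
for u in (243,250,256,262,270,215):
  print(u,[(v,*P[v,u].round().astype(int).tolist()) for v in range(216,262,4)])
im,d,P=pts('side')
for u in (270,276,282,288,292): print('s',u,[(v,*P[v,u].round().astype(int).tolist()) for v in range(138,180,4)])
```

```text
cam [485. 196. 408.]
243 [(216, 607, 169, 15), (220, 611, 168, 16), (224, 617, 168, 15), (228, 544, 184, 238), (232, 544, 184, 245), (236, 544, 184, 251), (240, 544, 184, 257), (244, 545, 184, 260), (248, 544, 185, 266), (252, 544, 185, 270), (256, 545, 185, 273), (260, 544, 185, 278)]
250 [(216, 607, 177, 16), (220, 612, 177, 16), (224, 545, 187, 232), (228, 544, 187, 240), (232, 544, 187, 245), (236, 544, 188, 252), (240, 544, 188, 257), (244, 545, 188, 261), (248, 545, 188, 266), (252, 544, 188, 271), (256, 544, 188, 276), (260, 545, 188, 277)]
256 [(216, 608, 184, 17), (220, 613, 184, 15), (224, 618, 183, 16), (228, 546, 190, 234), (232, 546, 190, 241), (236, 546, 190, 247), (240, 546, 190, 252), (244, 547, 190, 255), (248, 549, 190, 256), (252, 551, 190, 257), (256, 552, 190, 257), (260, 555, 189, 257)]
262 [(216, 609, 191, 15), (220, 613, 191, 16), (224, 545, 194, 232), (228, 545, 193, 239), (232, 545, 193, 244), (236, 545, 193, 251), (240, 545, 193, 256), (244, 545, 193, 261), (248, 545, 193, 266), (252, 545, 193, 271), (256, 545, 193, 274), (260, 545, 193, 278)]
270 [(216, 61
[... 1026 characters left out ...]
, (142, 561, 178, 261), (146, 560, 176, 253), (150, 561, 176, 244), (154, 573, 194, 218), (158, 561, 175, 226), (162, 557, 168, 222), (166, 551, 159, 221), (170, 695, 378, 1), (174, 687, 365, 0), (178, 677, 350, 1)]
s 288 [(138, 758, 451, 40), (142, 756, 446, 30), (146, 759, 450, 12), (150, 762, 453, -4), (154, 747, 431, 1), (158, 571, 169, 225), (162, 569, 166, 219), (166, 558, 148, 226), (170, 553, 140, 224), (174, 553, 140, 214), (178, 691, 342, 1)]
s 292 [(138, 758, 431, 52), (142, 758, 430, 38), (146, 757, 428, 27), (150, 761, 432, 9), (154, 580, 170, 231), (158, 578, 166, 225), (162, 578, 166, 215), (166, 569, 151, 219), (170, 562, 140, 220), (174, 561, 138, 212), (178, 562, 139, 201)]
```

The finger ends are really at z≈231, about 24 mm above the reported TCP. The cloud shows background below that, so the fingers passed over the plate. I'll back off and repeat the arc 24 mm lower.

Request:
jog_arm:
  plan: [0.02,-0.001,0.006,0,0,0,0.042,-0.003,0.006,0,0,0,0.042,-0.003,0,0,0,0,0.038,-0.003,-0.006,0,0,0,0.032,-0.003,-0.006,0,0,0,0.026,-0.002,-0.009,0,0,0,0.021,-0.002,-0.012,0,0,0,0.015,-0.001,-0.015,0,0,0,0.01,-0.001,-0.017,0,0,0,0.005,0,-0.021,0,0,0,0,0,-0.024,0,0,0,0,0,-0.024,0,0,0]

```text
clock: 4.8
eef_pos: [554.4, 189.2, 182.9]
eef_rot: [3.141, -0.0, 3.05]
wrist_force: [1.4, 0.8, 2.0]
finger_gap: 0.1
finger_force: 1.5
```

Run:
```python
from h import *
y=-0.0925;A=np.array([[np.cos(y),np.sin(y)],[-np.sin(y),np.cos(y)]])
im,d,P=pts('side')
m=(abs(P[...,0]-590)<80)&(abs(P[...,1]-150)<40)&(P[...,2]>100)&(P[...,2]<230)
q=P[m].copy();q[:,:2]=(q[:,:2]-[560.7,174.2])@A.T
k=(q[:,1]>-38)&(q[:,1]<-12)&(q[:,0]<45)
print('was -9.5 / 226.6 ; now',q[k].min(0).round(1),q[k].max(0).round(1))
for u in (260,264,267,270,273,276,279,282): print('s',u,[(v,*P[v,u].round().astype(int).tolist()) for v in range(140,172,4)])
s=manip.read_state();print(s['eef_pos'],s['wrist_force'],s['clock'])
```

```text
was -9.5 / 226.6 ; now [-37.6 -37.2 106.6] [ 44.4 -12.  207.5]
s 260 [(140, 762, 617, -68), (144, 693, 494, 16), (148, 685, 480, 14), (152, 673, 460, 17), (156, 667, 448, 13), (160, 660, 436, 10), (164, 529, 205, 203), (168, 527, 200, 198)]
s 264 [(140, 762, 591, -53), (144, 704, 491, 13), (148, 694, 473, 15), (152, 685, 458, 14), (156, 676, 442, 13), (160, 541, 209, 206), (164, 536, 200, 204), (168, 530, 190, 203)]
s 267 [(140, 762, 572, -41), (144, 710, 484, 16), (148, 700, 467, 16), (152, 690, 451, 16), (156, 683, 438, 13), (160, 546, 206, 206), (164, 544, 202, 200), (168, 534, 185, 205)]
s 270 [(140, 546, 195, 260), (144, 546, 195, 251), (148, 546, 195, 242), (152, 545, 193, 234), (156, 547, 196, 222), (160, 546, 194, 214), (164, 543, 189, 209), (168, 541, 185, 202)]
s 273 [(140, 545, 183, 268), (144, 545, 182, 260), (148, 545, 182, 251), (152, 544, 181, 242), (156, 545, 181, 232), (160, 545, 181, 223), (164, 545, 181, 213), (168, 542, 176, 208)]
s 276 [(140, 547, 176, 271), (144, 549, 179, 260), (148, 548, 177, 253), (152, 549, 178, 242), (156, 549, 177, 234), (160, 549, 177, 224), (164, 554, 184, 208), (168, 545, 170, 211)]
s 279 [(140, 514, 114, 320), (144, 514, 114, 312), (148, 514, 113, 305), (152, 555, 177, 240), (156, 556, 177, 231), (160, 555, 175, 223), (164, 702, 406, 0), (168, 550, 167, 211)]
s 282 [(140, 519, 112, 320), (144, 518, 111, 313), (148, 520, 112, 303), (152, 562, 177, 238), (156, 562, 177, 228), (160, 562, 177, 219), (164, 709, 401, 0), (168, 701, 389, -2)]
[554.83758304 189.15317501 183.25172595] [2.39886948 0.87831331 1.46298679] 4.85
```

The bar is now at about 50°, exactly as modelled. I continue along the arc.

Request:
jog_arm:
  plan: [-0.005,0,-0.004,0,0,0,-0.01,0.001,-0.007,0,0,0,-0.015,0.001,-0.011,0,0,0,-0.019,0.002,-0.015,0,0,0,-0.024,0.002,-0.02,0,0,0,-0.028,0.002,-0.024,0,0,0,-0.032,0.003,-0.028,0,0,0,-0.036,0.003,-0.033,0,0,0,-0.04,0.003,-0.038,0,0,0,-0.043,0.004,-0.043,0,0,0,-0.046,0.004,-0.048,0,0,0,-0.049,0.004,-0.053,0,0,0,-0.052,0.004,-0.058,0,0,0,-0.055,0.005,-0.064,0,0,0,-0.058,0.005,-0.07,0,0,0,-0.06,0.005,-0.075,0,0,0,-0.063,0.006,-0.081,0,0,0,-0.065,0.006,-0.086,0,0,0,-0.067,0.006,-0.092,0,0,0,-0.068,0.006,-0.098,0,0,0]

```text
clock: 6.85
eef_pos: [486.9, 195.2, 85.1]
eef_rot: [3.141, 0.0, 3.05]
wrist_force: [0.4, 1.1, 6.6]
finger_gap: 0.5
finger_force: 3.4
```

Request:
jog_arm:
  plan: [-0.002,0,-0.006,0,0,0,-0.003,0,-0.012,0,0,0,-0.004,0,-0.018,0,0,0,-0.005,0.001,-0.024,0,0,0,-0.006,0.001,-0.03,0,0,0,-0.006,0.001,-0.03,0,0,0,-0.006,0.001,-0.03,0,0,0]

```text
clock: 7.55
eef_pos: [481.8, 196.0, 56.6]
eef_rot: [3.141, 0.002, 3.05]
wrist_force: [0.9, -2.2, 18.1]
finger_gap: 0.3
finger_force: 9.2
```

```bash
python3 mos.py pics/m6.png
```

```text
side 242.924777926565 227.06914790534347
top 233.36035259465996 213.59818695457227
wrist 255.39740480215545 226.93669168992292
7.55 [481.78395064 196.04807133  56.57031012] [ 0.8878871  -2.21072176 18.08439522]
```

View pics/m6.png

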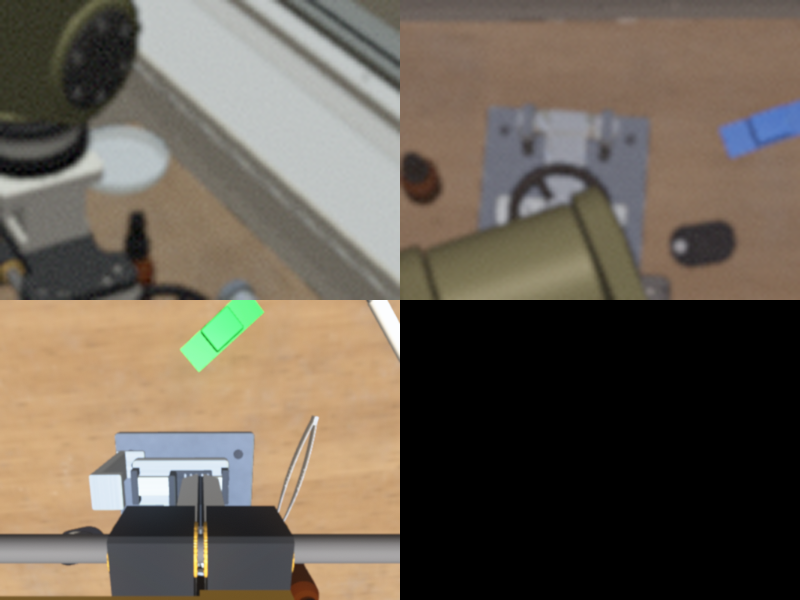

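The bar is at its stop: 18 N against about 9 N of spring, and the wrist view shows the end plate level beside the keeper at (108,490). Now I slide the bolt home.

Request:
jog_arm:
  plan: [0,0,-0.0007,0,0,0,0,-0.002,-0.0007,0,0,0,0,-0.004,-0.0007,0,0,0,-0.001,-0.006,-0.0007,0,0,0,-0.001,-0.008,-0.0007,0,0,0,-0.001,-0.01,-0.0007,0,0,0,-0.001,-0.012,-0.0007,0,0,0,-0.001,-0.014,-0.0007,0,0,0,-0.0015,-0.016,-0.0007,0,0,0,-0.0015,-0.017,-0.0007,0,0,0,-0.0015,-0.018,-0.0007,0,0,0,-0.0015,-0.018,-0.0007,0,0,0]

```text
clock: 8.9
eef_pos: [480.5, 179.7, 56.4]
eef_rot: [3.138, 0.003, 3.05]
wrist_force: [-2.0, 10.0, 21.9]
finger_gap: 0.6
finger_force: 10.8
```

Request:
jog_arm:
  plan: [0,-0.001,0,0,0,0,0,-0.002,0,0,0,0,0,-0.002,0,0,0,0]

```text
clock: 9.2
eef_pos: [480.6, 178.1, 56.5]
eef_rot: [3.137, 0.004, 3.05]
wrist_force: [-0.6, 12.1, 20.8]
finger_gap: 0.2
finger_force: 10.4
```

Request:
jog_arm:
  plan: [0,-0.001,0,0,0,0,0,-0.002,0,0,0,0,0,-0.002,0,0,0,0]

```text
clock: 9.5
eef_pos: [480.7, 176.1, 56.5]
eef_rot: [3.137, 0.004, 3.05]
wrist_force: [0.3, 12.4, 20.4]
finger_gap: 0.3
finger_force: 10.3
```

Request:
jog_arm:
  plan: [0,-0.001,0,0,0,0,0,-0.002,0,0,0,0,0,-0.002,0,0,0,0]

```text
clock: 9.8
eef_pos: [480.8, 175.0, 56.6]
eef_rot: [3.135, 0.004, 3.05]
wrist_force: [0.8, 20.3, 20.8]
finger_gap: 0.5
finger_force: 16.3
```

Request:
jog_arm:
  plan: [0,-0.001,0,0,0,0,0,-0.0015,0,0,0,0,0,-0.0015,0,0,0,0]

```text
clock: 10.1
eef_pos: [480.8, 174.7, 56.7]
eef_rot: [3.133, 0.004, 3.05]
wrist_force: [0.2, 29.2, 18.7]
finger_gap: 0.5
finger_force: 18.6
```

There is a hard stop after 21.3 mm (gap to the lip plus 16 mm), so the bolt is home. I relax sideways, lift, and look.

Request:
jog_arm:
  plan: [0,0.002,0,0,0,0,0,0.004,0,0,0,0,0,0.005,0.002,0,0,0,0,0.005,0.004,0,0,0,0,0.005,0.008,0,0,0,0,0.005,0.02,0,0,0,0,0.005,0.05,0,0,0,-0.02,0.005,0.09,0,0,0,-0.06,0.005,0.12,0,0,0,-0.1,0.005,0.15,0,0,0,-0.13,0.04,0.16,0,0,0,-0.15,0.08,0.16,0,0,0,-0.15,0.12,0.16,0,0,0,-0.15,0.16,0.16,0,0,0,-0.15,0.16,0.16,0,0,0]
  claw: 0.034

```text
clock: 11.6
eef_pos: [328.2, 333.1, 213.4]
eef_rot: [-3.14, -0.002, 3.053]
wrist_force: [0.3, -0.8, 0.3]
finger_gap: 33.9
finger_force: 0.0
```

Run:
```python
from h import *
y=-0.0925;A=np.array([[np.cos(y),np.sin(y)],[-np.sin(y),np.cos(y)]])
out=[]
for n,(r,c) in {'side':(170,210),'top':(110,190)}.items():
    im,d,P=pts(n);out.append(cv2.resize(im[r:r+100,c:c+133,::-1],(400,300),interpolation=cv2.INTER_CUBIC))
    q=P.copy();q[...,:2]=(q[...,:2]-[560.7,174.2])@A.T
    b=(abs(q[...,0]-10)<60)&(abs(q[...,1])<60)
    m=b&(q[...,2]>120)&(q[...,2]<150); print(n,'handle',m.sum(),q[m].mean(0).round(1),q[m].min(0).round(1),q[m].max(0).round(1))
    m=b&(q[...,2]>92)&(q[...,2]<116); print('rim',m.sum(),((q[m].min(0)+q[m].max(0))/2).round(1),np.median(q[m][:,2]).round(1),np.ptp(q[m],0).round(1))
    m=(abs(q[...,0]+81)<16)&(abs(q[...,1])<45)&(q[...,2]>50); print('endplate',m.sum())
    for yy in range(-65,45,5):
        g=q[m&(q[...,1]>=yy)&(q[...,1]<yy+5)]
        if len(g):print(yy,len(g),np.percentile(g[:,2],[5,50,100]).round(1))
im,d=camera('wrist');out.append(cv2.resize(im[:,:,::-1],(400,300)));out.append(out[0]*0)
cv2.imwrite('pics/m7.png',np.vstack([np.hstack(out[:2]),np.hstack(out[2:])]))
s=manip.read_state();print(s['eef_pos'],s['wrist_force'],s['clock'])
```

```text
side handle 60 [-19.2  10.8 130.2] [-25.4   5.5 120.8] [-12.   18.9 136.6]
rim 548 [ 12.1  -1.5 103.7] 98.8 [75.9 77.1 22.9]
endplate 462
-45 23 [84.8 87.  88.7]
-40 18 [63.1 70.6 85.6]
-35 34 [68.3 80.3 83. ]
-30 21 [71.9 78.9 88.8]
-25 83 [72.1 85.3 94.6]
-20 22 [71.4 74.  92.6]
-15 14 [68.5 74.4 84.8]
-10 26 [70.  81.7 83.8]
-5 35 [70.2 81.9 85. ]
0 27 [70.1 82.1 84.8]
5 18 [70.6 76.6 83. ]
10 21 [69.3 76.8 80.9]
15 24 [68.7 73.6 80.5]
20 18 [69.8 72.9 74.4]
25 33 [70.9 74.4 84.3]
30 43 [70.7 77.3 82.2]
35 2 [72.6 76.3 80.4]
top handle 41 [-20.1  14.9 133.4] [-25.2   8.3 121.5] [-13.8  20.9 139.2]
rim 575 [ 12.1   1.3 103.6] 99.6 [76.6 76.8 22.3]
endplate 528
-45 28 [82.7 86.7 89.8]
-40 25 [77.6 85.6 90.7]
-35 32 [70.1 81.3 85. ]
-30 31 [71.8 77.5 84.2]
-25 33 [70.8 80.  94.4]
-20 34 [74.3 89.6 94.9]
-15 36 [71.9 81.7 86.9]
-10 33 [72.8 82.2 85.7]
-5 33 [70.4 82.3 85.4]
0 33 [73.7 83.3 87.9]
5 31 [71.2 81.4 87. ]
10 34 [72.2 76.6 82.7]
15 33 [72.3 75.8 81.6]
20 35 [71.9 74.  77.4]
25 32 [70.5 73.5 76.8]
30 34 [72.9 81.  85.3]
35 11 [70.1 77.1 83. ]
[329.04041093 329.81301665 213.9056075 ] [ 0.09814083 -0.29726006 -0.91395693] 11.75
```

View pics/m7.png

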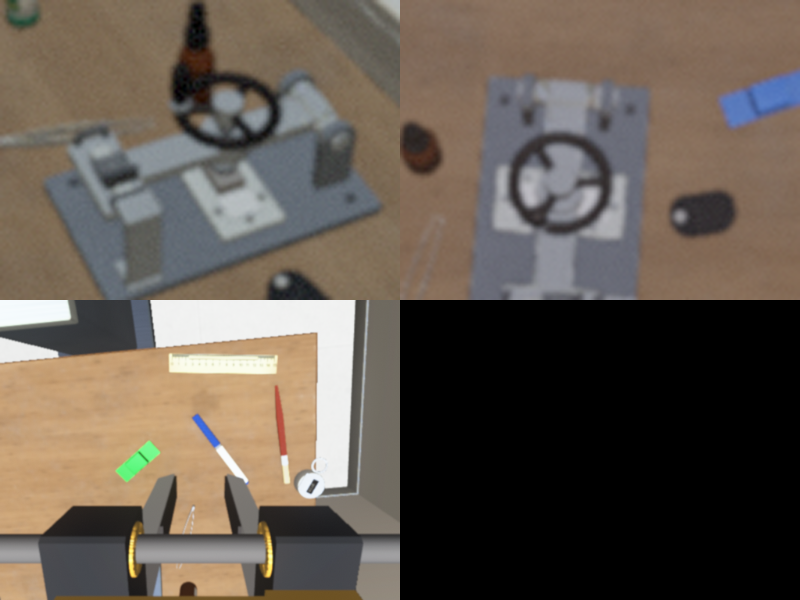

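The bar is level and bolted, with the bolt lip at press y≈-21. The handwheel's centre is at top crop (560,182), and its handle is on the free-end side at about (540,215), so wheel ≈ 0.4. I'll check the hub height and the finger ends before grasping.

Run:
```python
from h import *
y=-0.0925;A=np.array([[np.cos(y),np.sin(y)],[-np.sin(y),np.cos(y)]])
for n in ('side','top'):
    im,d,P=pts(n);q=P.copy();q[...,:2]=(q[...,:2]-[560.7,174.2])@A.T
    r=np.hypot(q[...,0]-11.5,q[...,1])
    for a,b in ((0,8),(8,14),(14,20),(20,28),(28,40)):
        m=(r>=a)&(r<b)&(q[...,2]>60);print(n,a,m.sum(),np.percentile(q[m][:,2],[5,50,80,95,100]).round(1))
    m=(r<55)&(q[...,2]>110);print(np.c_[q[m]].mean(0).round(1),cv2.minEnclosingCircle(q[m][:,:2].astype(np.float32)))
im,d,P=pts('wrist');s=manip.read_state();m=(abs(P[...,0]-s['eef_pos'][0])<20)&(abs(P[...,1]-s['eef_pos'][1])<50)&(P[...,2]>180)
print(s['eef_pos'],P[m].min(0),P[m].max(0),np.percentile(P[m][:,2],[0,1,5]))
y=-0.0925
c=np.array([560.7,174.2])+A.T@[11.5,0];hd=np.array([560.7,174.2])+A.T@[11.5-34*np.cos(.4),34*np.sin(.4)];print('centre',c,'handle',hd)
```

```text
side 0 52 [ 76.3 103.2 104.6 105.4 106.4]
side 8 95 [ 76.3  97.7 103.3 104.4 105.9]
side 14 78 [ 61.   70.3  96.7  98.7 100.6]
side 20 104 [ 62.6  73.2  99.  124.1 135.8]
side 28 552 [ 69.2  98.4 101.2 129.1 137.1]
[-19.3  10.4 125.7] ((-18.62417221069336, 11.824357986450195), 7.848573684692383)
top 0 43 [101.9 103.8 105.3 107.1 109.3]
top 8 88 [ 74.7  99.1 103.7 105.8 108.1]
top 14 107 [ 69.4  76.7  97.9 100.3 101.5]
top 20 93 [ 68.9  73.3  98.6 100.7 103.1]
top 28 504 [ 71.7  99.3 101.3 134.1 138.9]
[-20.7  14.9 131.4] ((-20.391019821166992, 14.770464897155762), 7.026636600494385)
[329.60818933 329.55928254 214.5649186 ] [309.60847591 292.06569826 235.68091747] [340.45649913 379.54717739 361.92161363] [235.68091747 241.42664257 252.67775681]
centre [572.15083663 173.1377663 ] handle [542.19161635 189.21399471]
```

Request:
jog_arm:
  plan: [0.03,-0.02,0,0,0,0,0.06,-0.04,0,0,0,0,0.09,-0.06,0,0,0,0,0.12,-0.08,0,0,0,0,0.15,-0.1,0,0,0,0,0.18,-0.12,0,0,0,0,0.2127,-0.1413,0,0,0,0,0.2127,-0.1413,-0.03,0,0,0,0.2127,-0.1413,-0.06,0,0,0,0.2127,-0.1413,-0.085,0,0,0,0.2127,-0.1413,-0.1,0,0,0,0.2127,-0.1413,-0.115,0,0,0,0.2127,-0.1413,-0.125,0,0,0,0.2127,-0.1413,-0.1295,0,0,0,0.2127,-0.1413,-0.1295,0,0,0]

```text
clock: 13.4
eef_pos: [542.1, 188.8, 84.9]
eef_rot: [-3.141, -0.0, 3.049]
wrist_force: [0.2, 0.5, -0.2]
finger_gap: 34.1
finger_force: 0.0
```

Request:
jog_arm:
  plan: [0,0,0,0,0,0,0,0,0,0,0,0,0,0,0,0,0,0,0,0,0,0,0,0,0,0,0,0,0,0,0,0,0,0,0,0]
  claw: 0.006
  force: 15

```text
clock: 14.0
eef_pos: [542.3, 189.3, 85.4]
eef_rot: [3.141, 0.0, 3.05]
wrist_force: [-1.5, 1.5, 4.2]
finger_gap: 13.4
finger_force: 15.0
```

Run:
```python
import numpy as np
# circle around centre in world, start w0=.405 -> end; deltas from commanded handle pos
y=-0.0925;A=np.array([[np.cos(y),np.sin(y)],[-np.sin(y),np.cos(y)]])
f=lambda w:A.T@np.array([-34*np.cos(w),34*np.sin(w)])
w0=.405
for k,ws in enumerate((np.arange(.2,3.61,.2),np.arange(3.8,7.5,.2))):
    b=f(w0) if k==0 else f(w0+3.6); z0=0 if k==0 else 3.6
    out=[]
    for t in ws:
        d=f(w0+t)-b; out+=[*np.round(d/1000,4).tolist(),round(-(t-z0)*6/6.283/1000,4),0,0,0]
    print(out)
```

```text
[0.0038, 0.0056, np.float64(-0.0002), 0, 0, 0, 0.0087, 0.0104, np.float64(-0.0004), 0, 0, 0, 0.0144, 0.014, np.float64(-0.0006), 0, 0, 0, 0.0207, 0.0165, np.float64(-0.0008), 0, 0, 0, 0.0274, 0.0177, np.float64(-0.001), 0, 0, 0, 0.0342, 0.0175, np.float64(-0.0011), 0, 0, 0, 0.0408, 0.016, np.float64(-0.0013), 0, 0, 0, 0.047, 0.0132, np.float64(-0.0015), 0, 0, 0, 0.0525, 0.0092, np.float64(-0.0017), 0, 0, 0, 0.0571, 0.0042, np.float64(-0.0019), 0, 0, 0, 0.0606, -0.0016, np.float64(-0.0021), 0, 0, 0, 0.0629, -0.008, np.float64(-0.0023), 0, 0, 0, 0.0638, -0.0147, np.float64(-0.0025), 0, 0, 0, 0.0635, -0.0215, np.float64(-0.0027), 0, 0, 0, 0.0617, -0.0281, np.float64(-0.0029), 0, 0, 0, 0.0588, -0.0342, np.float64(-0.0031), 0, 0, 0, 0.0546, -0.0395, np.float64(-0.0032), 0, 0, 0, 0.0495, -0.044, np.float64(-0.0034), 0, 0, 0]
[-0.0059, -0.0033, np.float64(-0.0002), 0, 0, 0, -0.0124, -0.0054, np.float64(-0.0004), 0, 0, 0, -0.0191, -0.0062, np.float64(-0.0006), 0, 0, 0, -0.0259, -0.0056, np.float64(-0.0008), 0, 0, 0, -0.0324, -0.0037, np.float64(-0.001), 0, 0, 0, -0.0384, -0.0006, np.float64(-0.0011), 0, 0, 0, -0.0436, 0.0037, np.float64(-0.0013), 0, 0, 0, -0.0479, 0.009, np.float64(-0.0015), 0, 0, 0, -0.0511, 0.015, np.float64(-0.0017), 0, 0, 0, -0.053, 0.0215, np.float64(-0.0019), 0, 0, 0, -0.0536, 0.0283, np.float64(-0.0021), 0, 0, 0, -0.0528, 0.035, np.float64(-0.0023), 0, 0, 0, -0.0507, 0.0415, np.float64(-0.0025), 0, 0, 0, -0.0474, 0.0474, np.float64(-0.0027), 0, 0, 0, -0.0429, 0.0525, np.float64(-0.0029), 0, 0, 0, -0.0376, 0.0566, np.float64(-0.0031), 0, 0, 0, -0.0315, 0.0596, np.float64(-0.0032), 0, 0, 0, -0.0249, 0.0614, np.float64(-0.0034), 0, 0, 0, -0.0181, 0.0617, np.float64(-0.0036), 0, 0, 0]
```

The handle is gripped (13.4 mm gap). Now I wind the first stretch.

Request:
jog_arm:
  plan: [0.0018,0.003,-0.0001,0,0,0,0.0038,0.0056,-0.0002,0,0,0,0.0087,0.0104,-0.0004,0,0,0,0.0144,0.014,-0.0006,0,0,0,0.0207,0.0165,-0.0008,0,0,0,0.0274,0.0177,-0.001,0,0,0,0.0342,0.0175,-0.0011,0,0,0]

```text
clock: 14.7
eef_pos: [576.9, 206.8, 83.8]
eef_rot: [3.142, -0.0, 3.05]
wrist_force: [-1.8, 0.6, 2.2]
finger_gap: 13.6
finger_force: 15.0
```

Request:
jog_arm:
  plan: [0.0066,-0.0015,-0.0002,0,0,0,0.0128,-0.0043,-0.0004,0,0,0,0.0183,-0.0083,-0.0006,0,0,0,0.0229,-0.0133,-0.0008,0,0,0,0.0264,-0.0191,-0.001,0,0,0,0.0287,-0.0255,-0.0012,0,0,0,0.0296,-0.0322,-0.0014,0,0,0,0.0293,-0.039,-0.0016,0,0,0,0.0275,-0.0456,-0.0018,0,0,0,0.0246,-0.0517,-0.002,0,0,0,0.0204,-0.057,-0.0021,0,0,0,0.0153,-0.0615,-0.0023,0,0,0]

```text
clock: 15.9
eef_pos: [591.1, 144.8, 81.5]
eef_rot: [3.142, -0.0, 3.05]
wrist_force: [-0.7, 5.1, -7.5]
finger_gap: 13.7
finger_force: 15.0
```

Request:
jog_arm:
  plan: [-0.0059,-0.0033,-0.0002,0,0,0,-0.0124,-0.0054,-0.0004,0,0,0,-0.0191,-0.0062,-0.0006,0,0,0,-0.0259,-0.0056,-0.0008,0,0,0,-0.0324,-0.0037,-0.001,0,0,0,-0.0384,-0.0006,-0.0011,0,0,0,-0.0436,0.0037,-0.0013,0,0,0,-0.0479,0.009,-0.0015,0,0,0,-0.0511,0.015,-0.0017,0,0,0,-0.053,0.0215,-0.0019,0,0,0,-0.0536,0.0283,-0.0021,0,0,0,-0.0528,0.035,-0.0023,0,0,0]

```text
clock: 17.1
eef_pos: [538.9, 180.9, 79.6]
eef_rot: [3.142, 0.0, 3.05]
wrist_force: [-0.4, -2.0, 4.2]
finger_gap: 14.0
finger_force: 15.0
```

Request:
jog_arm:
  plan: [0.001,0.0032,-0.0001,0,0,0,0.0021,0.0065,-0.0002,0,0,0,0.0036,0.0095,-0.0003,0,0,0,0.0054,0.0124,-0.0004,0,0,0,0.0075,0.015,-0.0005,0,0,0,0.0099,0.0175,-0.0006,0,0,0,0.0125,0.0197,-0.0007,0,0,0,0.0152,0.0216,-0.0008,0,0,0,0.0152,0.0216,-0.0008,0,0,0]
  force: 25

```text
clock: 18.0
eef_pos: [554.5, 202.4, 78.7]
eef_rot: [3.141, 0.001, 3.05]
wrist_force: [0.0, 1.3, 5.8]
finger_gap: 13.5
finger_force: 25.0
```

Request:
jog_arm:
  plan: [0.003,0.0016,-0.0001,0,0,0,0.0061,0.003,-0.0001,0,0,0,0.0077,0.0035,-0.0002,0,0,0,0.0094,0.004,-0.0002,0,0,0,0.0094,0.004,-0.0002,0,0,0]

```text
clock: 18.5
eef_pos: [563.4, 206.1, 78.3]
eef_rot: [3.141, -0.001, 3.05]
wrist_force: [-2.3, 0.6, 6.0]
finger_gap: 13.4
finger_force: 25.0
```

Request:
jog_arm:
  plan: [0.0017,0.0004,0,0,0,0,0.0033,0.0007,0,0,0,0,0.0033,0.0007,0,0,0,0]

```text
clock: 18.8
eef_pos: [565.2, 206.5, 78.0]
eef_rot: [-3.14, -0.004, 3.05]
wrist_force: [-13.0, -0.9, 9.8]
finger_gap: 13.3
finger_force: 25.0
```

Request:
jog_arm:
  plan: [0.001,0.0001,0,0,0,0,0.002,0.0002,0,0,0,0,0.002,0.0002,0,0,0,0]

```text
clock: 19.1
eef_pos: [566.3, 206.6, 77.8]
eef_rot: [-3.14, -0.006, 3.05]
wrist_force: [-18.9, -2.2, 11.7]
finger_gap: 13.4
finger_force: 25.0
```

The end stop is felt at 19 N. I relax, release and lift away.

Request:
jog_arm:
  plan: [-0.0015,0,0,0,0,0,-0.0025,0,0,0,0,0,-0.0025,0,0,0,0,0]

```text
clock: 19.4
eef_pos: [565.1, 206.3, 78.0]
eef_rot: [-3.14, -0.003, 3.05]
wrist_force: [-9.4, -2.1, 8.0]
finger_gap: 13.5
finger_force: 25.0
```

Request:
jog_arm:
  plan: [0,0,0,0,0,0,0,0,0,0,0,0,0,0,0,0,0,0,0,0,0,0,0,0,0,0,0.01,0,0,0,0,0,0.03,0,0,0,0,0,0.07,0,0,0,0,0,0.11,0,0,0,-0.04,0.03,0.13,0,0,0,-0.08,0.06,0.14,0,0,0,-0.12,0.09,0.14,0,0,0,-0.16,0.12,0.14,0,0,0,-0.2,0.14,0.14,0,0,0,-0.22,0.14,0.14,0,0,0,-0.22,0.14,0.14,0,0,0]
  claw: 0.026

```text
clock: 20.9
eef_pos: [344.4, 347.4, 219.5]
eef_rot: [3.14, 0.001, 3.053]
wrist_force: [0.3, -0.8, 0.6]
finger_gap: 26.2
finger_force: 0.0
```

Run:
```python
from h import *
y=-0.0925;A=np.array([[np.cos(y),np.sin(y)],[-np.sin(y),np.cos(y)]])
out=[]
for n,(r,c) in {'side':(170,210),'top':(110,190)}.items():
    im,d,P=pts(n);out.append(cv2.resize(im[r:r+100,c:c+133,::-1],(400,300),interpolation=cv2.INTER_CUBIC))
    q=P.copy();q[...,:2]=(q[...,:2]-[560.7,174.2])@A.T
    r=np.hypot(q[...,0]-11.5,q[...,1]);m=(r<55)&(q[...,2]>108)&(q[...,2]<150);c=cv2.minEnclosingCircle(q[m][:,:2].astype(np.float32));print(c,'w-2pi',np.arctan2(c[0][1],11.5-c[0][0]))
    m=(r>28)&(r<40)&(q[...,2]>85);print('rim z',np.median(q[m][:,2]))
cv2.imwrite('pics/m8.png',np.hstack(out));s=manip.read_state();print(s['eef_pos'],s['wrist_force'],s['clock'])
```

```text
((1.091155767440796, 31.13013458251953), 7.831932067871094) w-2pi 1.248117075039457
rim z 92.29062375731974
((-0.09581319987773895, 33.018043518066406), 7.366684436798096) w-2pi 1.2330561999931853
rim z 92.92426764824864
[346.62769047 346.80074951 219.15250492] [ 0.57206019 -0.38657909  0.26933975] 21.0
```

View pics/m8.png

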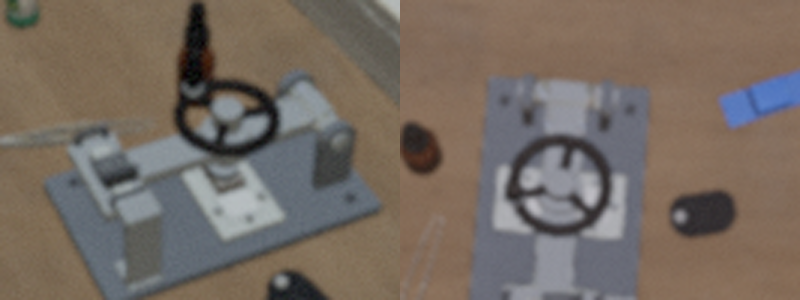

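The pictures show the bar level under the keeper, and the pad down on the chip at side (230,180). The crank is at the left of the wheel (top ≈ (512,190)), which makes the wheel ≈ 7.5. The robot is clear, so I hand in.

```bash
python3 -c "
from cell import manip
print(manip.sign_off())"
```

```text
the job is handed in; nothing more can be done
None
```

I bolted the bar down, wound the handwheel to its end stop (about 7.5 rad) with the pad down on the chip, and handed the job in at about 21 s with the arm clear; sign-off returned no verdict.

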